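Free the finished leather box from its clamp and hold it up level

ROBOT

A 6-joint arm with a two-finger parallel gripper is mounted at the origin on the work surface. World frame = base frame: x ahead of the robot, y to its left, z up, the work surface at z = 0. Lengths are in mm, angles in rad, forces in N, time in s.
With the tool pointing down it reaches from about 300 to 775 mm from the base axis. Payload 14.6 kg.
Tool frame: the origin (TCP) lies at the very end of the fingers, on their centre line; the grasp point (between the pads) lies 19 mm behind it; z points along the fingers, y is the line along which they close (so a half turn about z gives the same grasp; the last joint's range is limited). The gripper opens to 94 mm and grips with 3 to 60 N. Pads are 16 mm wide; open, the fingers measure 119 mm over their backs; the gripper's body (75 mm by 177 mm) begins 78 mm behind the grasp point.
Start: joints at [1.244, 0.3, 1.521, -0, 1.321, -0.067], TCP at [141.286, 531.533, 205.446] pointing down, gripper open.
Joint ranges: [-3.03, 3.03], [-0.79, 2.21], [0.23, 2.52], [-1.04, 4.18], [0, 3.07], [-2.55, 2.55]. Speed limits (rad/s): [2.22, 2.22, 2.57, 3.14, 3.14, 3.14].

INTERFACE

Orientations are given as [roll, pitch, yaw] about the fixed x, y, z axes, in that order (R = Rz(yaw) Ry(pitch) Rx(roll)).
In Python, from cell import manip, eyes, ticket gives the robot as it stands. The module is installed in compiled form; this text tells all that it offers.
- The arm moves only by the tool arm_command, never from a script. Its argument "plan" is a list of rows, each a list of 5 numbers: the opening, from -1 (shut) to 1 (fully open), then the shift along the tool's x, y, z in m, then the turn about the tool's z in rad. In form: [[jaw, dx, dy, dz, roll], ...]. A call has 1 to 20 rows; each row shifts and turns the commanded pose from where the row before left it, along the tool's axes as they then stand; what a row does not reach is not made up. A row lasts 1/8 s, in which the tool goes at most 62.5 mm and 10.7 degrees, less where a joint would pass 70% of its speed; a pose out of reach is approached as far as the arm can. A call is refused whole if a number of a shift passes 0.0625 or a number of a turn 0.188, either way. A call with a gripper value outside its range is refused whole. The fingers move at their own pace and stop on an object; "newtons" is the grip in N (left out, the last holds). Time passes only in rows, so rows that do not move let the fingers close. It gives the time, the measured TCP pose, the force, the opening and the grip force at its end, in the units of the state.
- manip.read_state(): the state, without advancing time (a new reading comes with each control period).
- eyes.camera(name): name is "side" or "top"; returns a dict with "img" (384x512x3 uint8, blue, green, red), "z_map" (384x512 float32, mm along the optical axis (not along the pixel's ray), 0 where there is no reading), "fx", "fy", "cx", "cy" (pixels), "eye" and "orientation" of the camera in the world. Camera axes: x right, y down, z forward; pixel columns grow to the right and rows downward; lengths in mm; the calibration is good to about 2 mm. A picture is of the moment at which its call begins.
- ticket.sign_off(): hands the job in; it is judged then, once.
The state is a dict: "clock": time; "joints": joint angles; "qd": joint speeds; "effort": joint torques, N m; "eef_pos": TCP position; "eef_rot": TCP orientation; "wrist_force": force on the tool from outside, world axes, zero at the start; "moment": the same for the moment, N m; "finger_gap": finger opening in mm; "finger_force": force on a finger pad.
Only numpy, scipy, OpenCV 4.12 (cv2) and the standard library are available. Lean on these libraries where they do the work, as an engineer would, in place of code of your own. Each camera call takes 0.05 s, during which the arm holds its last target. There are 200 camera calls.

TASK

Back the clamp off by turning its black knob clockwise, a little at a time, until the black pointer on the jaw lines up with the red mark on the white tab; use only the knob, do not push the jaw. Then lift the leather box by its handle straight up until its underside is about 10 cm above the jig's board, keeping it level and over its place, and hold it there still for a couple of seconds. Finish while still holding it up, with the pointer still on the mark, and leave the dye jar, glue bottle and hammer alone.

Things in the scene. Friction and masses are not known exactly. Their poses are not given: they have to be found in the camera images.
- jig: Plywood jig board, 240 x 370 x 12 mm, fixed to the bench. Origin: centre of its underside. Its y axis runs along its length, from the fixed end stop (-y end) past the box and the jaw to the grey knob housing (+y end). Board top at z = 12 mm. Place and yaw vary.
- seat (a point): Point on the jig's board top (z = 12 mm) under the middle of where the box stands clamped, 65 mm from the jig's centre towards its -y end. Axes as the jig's.
- jaw: Aluminium clamp jaw, 100 x 30 x 31 mm, sliding on the jig; origin at the middle of its foot, on the board. It moves along the jig's +y (away from the box) as it opens, up to 26 mm. A dark lip on it overlaps the end of the box's base board by 6 mm, 3 mm above it, when shut (as it always is at the start), so the box cannot be lifted until the jaw has opened.
- pointer (a point): Tip of the black pointer, a bar 3 mm wide that sticks out of the jaw on the jig's +x side over a white strip with fine black graduations; 20 mm above the bench. Axes as the jig's.
- mark (a point): Red line, 4 mm wide, along a white tab 26 x 20 x 8 mm fixed on the jig beside the strip, just beyond the pointer's tip; this point is the line's end nearest the pointer, on the tab's top (20 mm above the bench). Axes as the jig's: the pointer is lined up when pointer and mark have the same y along the jig (they stay about 5 mm apart across it). At the start the mark is 12 to 20 mm towards +y from the pointer.
- knob (a joint): Angle of the knob in rad, 0 at the start (jaw shut), growing clockwise seen from above, up to 3.3. A rack joins it to the jaw: 8 mm of jaw and pointer travel for each rad. Turning it back closes the jaw again. It stays where it is left (friction about 0.13 N m).
- knob_grip (a point): Point on the knob's vertical axis at a good height to grip, 7 mm below its top: 79 mm above the bench, 140 mm from the jig's centre towards +y. The knob is a disc, 44 mm across, with an upright black bar 42 mm long, 14 mm wide; the bar's top is 86 mm and its foot 54 mm above the bench. x of this frame lies along the bar and turns with the knob. At the start the bar lies across the jig (along the jig's x).
- box: Loose brown leather-covered wooden box, about 0.35 to 0.65 kg, body 120 x 172 x 91 mm on a base board 120 x 186 x 6 mm; origin: centre of its underside, on the board top. Its y axis (length) runs along the jig's y. Its weight is centred.
- handle (a point): Middle of the straight top part of the box's stiff arched leather handle, 125 mm above the box's underside (137 mm above the bench at the start). The strap runs along the box's y: flat for 56 mm, 22 mm wide (across, x) and 10 mm thick; its underside is 29 mm above the box's lid. Axes as the box's.
- dye: Amber dye jar with a black cap, 60 mm across, 85 mm high, standing loose on the bench; origin at the centre of its underside. Bystander.
- glue: White glue bottle with orange cap, 52 mm across, 120 mm high, standing loose; origin at the centre of its underside. Bystander.
- hammer: Hammer with green handle lying loose on the bench beyond the jig's knob end; origin at the middle of its underside, handle towards its -x. Bystander.
Things that resemble listed ones, but are neither listed nor needed, are in the scene too. Several things have the shape of the box; the one meant has the colours described above.

How it is judged:
By the outcome, as a careful person would: the job done as asked, in the order asked, and still so for the second after the job is handed in, while the arm keeps its last pose, push and grip.
It also fails if it takes over 72 s, if anything falls off the work surface, if the arm or the gripper's body presses on something with over 40 N, if the wrist force passes 120 N, or if a joint passes its speed limit or range.

## Working session

There is one attempt and no reset: what is moved stays moved. The work goes in short steps, Python scripts to look and compute and a tool call to move; the robot and the scene stay as the last step left them, time stands still between calls to the robot, and variables do not carry over. Pictures are saved under pics/ and viewed, at most 10 in all, crops included, and the job is handed in when it is done.

Besides the shell and the picture viewer there is one more tool, called after ">>>" as a command line: name --pt "numbers of a row" for each row, then --argument value for the rest. arm_command: Moves the arm, as the interface text tells. Its arguments: {"type":"object","properties":{"plan":{"type":"array"},"newtons":{"type":"number"}},"required":["plan"]}

```bash
mkdir -p pics
cat > h.py <<'E'
import numpy as np, cv2
from scipy.spatial.transform import Rotation as R
from cell import manip, eyes, ticket
def rot(o):
    o=np.array(o,float)
    return o if o.shape==(3,3) else R.from_euler('xyz',o).as_matrix()
def ray(c,u,v,h):
    d=rot(c['orientation'])@np.array([(u-c['cx'])/c['fx'],(v-c['cy'])/c['fy'],1]); e=np.array(c['eye'],float)
    return e+d*(h-e[2])/d[2]
def dep(c,u,v):
    z=c['z_map'][int(v),int(u)]
    return np.array(c['eye'])+rot(c['orientation'])@(z*np.array([(u-c['cx'])/c['fx'],(v-c['cy'])/c['fy'],1]))
def cloud(c):
    v,u=np.mgrid[0:384,0:512]; z=c['z_map']
    p=np.stack([(u-c['cx'])/c['fx']*z,(v-c['cy'])/c['fy']*z,z],-1)
    return p@rot(c['orientation']).T+np.array(c['eye'])
def proj(c,p):
    q=rot(c['orientation']).T@(np.array(p)-np.array(c['eye'])); return c['fx']*q[0]/q[2]+c['cx'],c['fy']*q[1]/q[2]+c['cy']
E
python3 - <<'E'
from h import *
a=eyes.camera('top');b=eyes.camera('side')
cv2.imwrite('pics/a.png',cv2.resize(a['img'],(800,600)));cv2.imwrite('pics/b.png',cv2.resize(b['img'],(800,600)))
np.save('a.npy',a,allow_pickle=True);np.save('b.npy',b,allow_pickle=True)
for c in(a,b):print(c['eye'],c['orientation'],c['fx'],c['cx'],c['cy'])
print(manip.read_state())
E
```

```text
[ 500.48827178   20.92791742 1086.65152393] [-3.02122576 -0.0142241  -1.56073141] 359.57410954679375 259.20157973044536 185.06232173759724
[428.6481715  832.44386458 970.53223136] [-2.37523632 -0.01643477 -2.87806849] 405.3182534752735 259.05452657837606 192.33143465823105
{'clock': 0.1, 'joints': array([ 1.24441618e+00,  3.00426141e-01,  1.52153918e+00,  5.97208415e-06,
        1.32068186e+00, -6.65784811e-02]), 'qd': array([ 0.00066749, -0.0001187 , -0.00165277, -0.00093741, -0.00275731,
        0.00050993]), 'effort': array([ 4.69889983e-04, -5.32646620e+01, -3.53279507e+01,  7.09356135e-02,
        2.36155617e-02, -2.47116759e-05]), 'eef_pos': array([141.20170459, 531.31754662, 204.92871058]), 'eef_rot': array([-3.14054084e+00, -7.59292356e-05,  2.88178946e+00]), 'wrist_force': array([-0.82898646,  1.28138589,  0.47089773]), 'moment': array([ 0.02945613, -0.04072931,  0.0072698 ]), 'finger_force': 0.0, 'finger_gap': 94.1977926235178}
```

View pics/a.png

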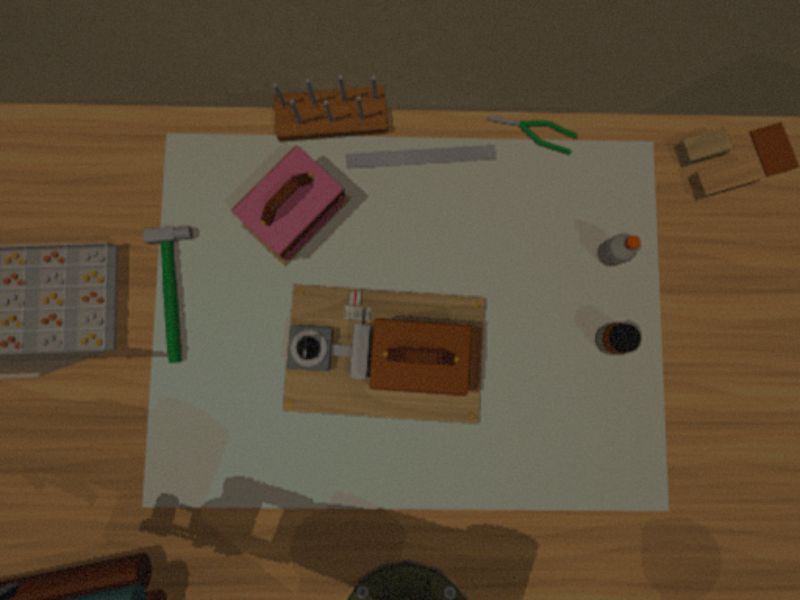

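View pics/b.png

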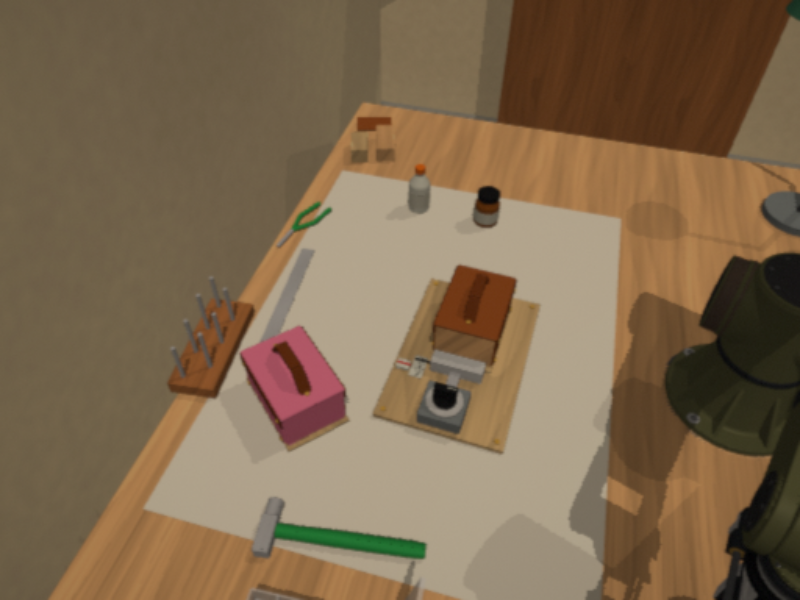

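The top picture shows two boxes with handles: the brown box on the jig at (420,357) and the pink box at (290,205), which is a decoy. The brown one fits the description. The knob is at (310,347), the red mark at about (355,298), and the jaw at (360,350). The glue, dye and hammer stand well clear of the jig.

Run:
```python
from h import *
a=np.load('a.npy',allow_pickle=True).item();b=np.load('b.npy',allow_pickle=True).item()
# board corners (top view, 800x600 -> 512x384), z=12
C={}
for c,pts in((a,[(293,285),(485,297),(480,422),(284,410)]),(b,[(434,281),(539,304),(502,451),(375,413)])):
    P=np.array([ray(c,u*.64,v*.64,12)[:2] for u,v in pts]); print(P.round(0).tolist(),P.mean(0).round(1),np.linalg.norm(np.diff(P,axis=0),axis=1).round(0))
# lid/housing/handle by depth in both views
for n,c in(('top',a),('side',b)):
    P=cloud(c);Z=P[...,2];X=P[...,0];Y=P[...,1];ok=(c['z_map']>0)&(X>280)&(X<480)&(Y>-150)&(Y<300)
    for nm,lo,hi in(('lid',100,116),('handle',130,145),('knobbar',80,92)):
        m=ok&(Z>lo)&(Z<hi)
        if nm=='knobbar': m&=(Y>60)
        k,lab,st,_=cv2.connectedComponentsWithStats(m.astype(np.uint8))
        if k<2: print(n,nm,'none');continue
        i=1+st[1:,4].argmax();q=P[lab==i]
        r=cv2.minAreaRect(q[:,:2].astype(np.float32)); print(n,nm,len(q),q.mean(0).round(1),np.round(r[0],1),np.round(r[1],1),round(r[2],1))
    h=cv2.cvtColor(c['img'],cv2.COLOR_BGR2HSV)
    m=((h[...,0]<10)|(h[...,0]>170))&(h[...,1]>80)&(abs(Z-20)<12)&ok
    v,u=np.nonzero(m);print(n,'red',[(int(x),int(y),ray(c,x,y,20)[:2].round(0).tolist()) for x,y in zip(u,v)][:20])
A=cv2.resize(a['img'][175:275,175:315],(800,571),interpolation=cv2.INTER_CUBIC)
B=cv2.resize(b['img'][205:285,235:345],(800,582),interpolation=cv2.INTER_CUBIC)
A=cv2.convertScaleAbs(A,alpha=1.6)
cv2.imwrite('pics/c.png',cv2.resize(np.vstack([A[:,:],B]),(800,1153))[:600] if 0 else A); cv2.imwrite('pics/d.png',B)
```

```text
[[636.0, 222.0], [617.0, -147.0], [381.0, -136.0], [400.0, 231.0]] [508.7  42.5] [370. 236. 368.]
[[608.0, -137.0], [380.0, -131.0], [400.0, 237.0], [632.0, 222.0]] [505.2  48. ] [228. 368. 233.]
top lid 796 [460.6 -21.3 102.5] [456.7 -17.5] [ 43.  173.3] 0.5
top handle none
top knobbar none
top red [(307, 237, [477.0, -135.0]), (236, 238, [472.0, 74.0]), (305, 238, [474.0, -129.0]), (235, 239, [470.0, 76.0]), (236, 240, [467.0, 73.0]), (303, 247, [448.0, -123.0])]
side lid 504 [460.5 -15.5 102.6] [457.8 -15.3] [173.5  43.6] 89.9
side handle none
side knobbar 33 [461.9  67.7  85.6] [461.8  67.6] [33.   6.8] 1.7
side red []
```

View pics/c.png

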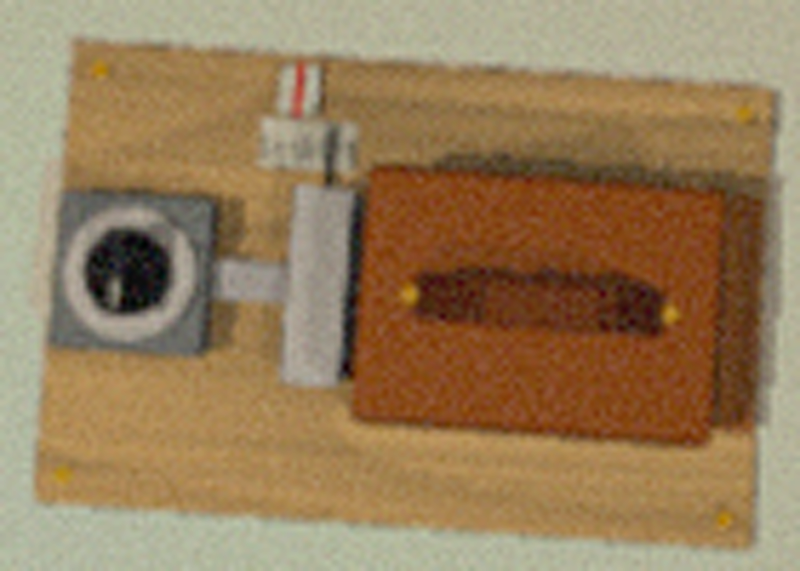

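View pics/d.png

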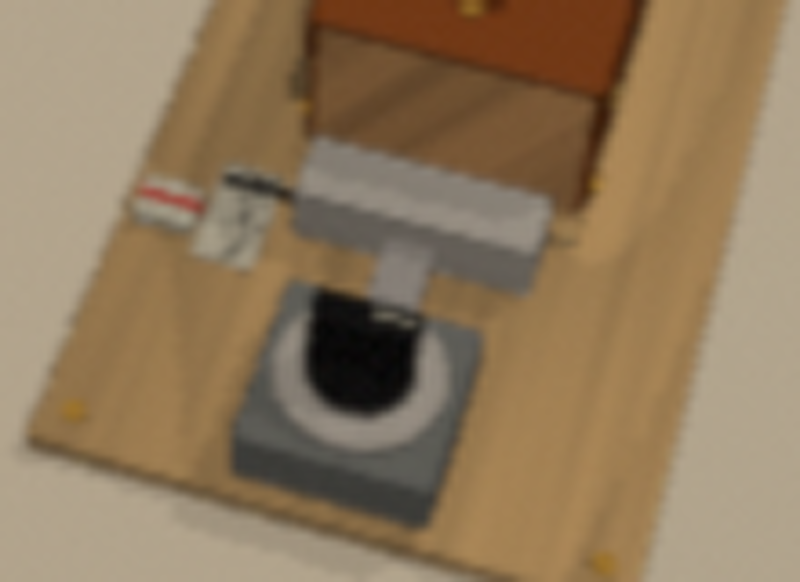

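The crops confirm it: the brown box's end is under the jaw lip. In the top crop, the red line is at (300,90) and the pointer at (330,150). The knob bar lies across the jig, centred at about (128,270). Next I refine the positions.

```bash
cat >> h.py <<'E'
yw=-0.053; ex=np.array([np.cos(yw),np.sin(yw)]); ey=np.array([-np.sin(yw),np.cos(yw)])
E
python3 - <<'E'
from h import *
a=np.load('a.npy',allow_pickle=True).item();b=np.load('b.npy',allow_pickle=True).item()
for n,c in(('top',a),('side',b)):
    P=cloud(c);X,Y,Z=P[...,0],P[...,1],P[...,2];ok=(c['z_map']>0)&(X>400)&(X<620)&(Y>-140)&(Y<230)
    for nm,lo,hi in(('lid',96,109),('handle',134,150),('bar',78,95),('jaw',37,50),('disc',50,60)):
        m=ok&(Z>lo)&(Z<hi)&((Y>80) if nm in('bar','disc','jaw') else (Y<80))
        if nm=='jaw': m=ok&(Z>lo)&(Z<hi)&(Y>70)&(Y<125)
        q=P[m]
        if len(q)<5: print(n,nm,len(q));continue
        r=cv2.minAreaRect(q[:,:2].astype(np.float32)); print(n,nm,len(q),q.mean(0).round(1),np.round(r[0],1),np.round(r[1],1),round(r[2],1))
# crop-c / crop-d pixels: pointer tip, mark end, knob bar, disc
t=lambda x,y:(175+x/5.714-.4,175+y/5.71-.4); s=lambda x,y:(235+x/7.273-.4,205+y/7.275-.4)
for nm,h,p,q in(('pointer',20,(333,125),(225,180)),('mark',20,(299,115),(203,207)),('knobdisc',54,(130,272),(360,375)),):
    A=ray(a,*t(*p),h)[:2];B=ray(b,*s(*q),h)[:2]; print(nm,A.round(1),B.round(1),'jig y',round(A@ey,1),round(B@ey,1))
E
```

```text
top lid 2522 [501.  -19.7 102.1] [501.6 -20.1] [172. 124.] 86.3
top handle 238 [501.4 -19.8 140.4] [501.5 -19.6] [76.1 21.9] 86.4
top bar 77 [515.5 183.4  84.8] [515.6 183.5] [41.5 14.8] 2.4
top jaw 364 [509.8  89.8  43.3] [510.2  90. ] [29.9 99. ] 86.7
top disc 115 [514.9 181.7  54. ] [520.8 149.3] [ 53.1 130.2] 7.7
side lid 1530 [500.1  -9.2 102.3] [501.6 -18.1] [176.1 124.3] 86.4
side handle 143 [501.1 -13.6 140.2] [501.6 -16.3] [74.8 22.1] 86.3
side bar 85 [514.3 187.2  84.1] [514.9 185.8] [14.9 41.5] 88.7
side jaw 316 [509.4  93.1  42.9] [509.9  91. ] [99.3 39.7] 1.3
side disc 95 [514.2 197.3  54.7] [514.6 195.5] [55.8 46. ] 5.2
pointer [594.5  85. ] [593.2  88. ] jig y 116.4 119.3
mark [599.5 102.8] [598.4 104. ] jig y 134.4 135.6
knobdisc [516.7 182.7] [515.3 191.1] jig y 209.8 218.2
```

Both views agree. The knob is at (515,184.5), the handle at (501.5,-19) and the jig's yaw is about -0.064. The mark is about 17 mm from the pointer, so roughly 2.1 rad of knob turn. I go above the knob first.

>>> arm_command --pt "0.2 0 0 0 -0.098" --pt "0.2 0 0 0 -0.098" --pt "0 -0.033 -0.0269 0 0" --pt "0 -0.033 -0.0269 0 0" --pt "0 -0.033 -0.0269 0 0" --pt "0 -0.033 -0.0269 0 0" --pt "0 -0.033 -0.0269 0 0" --pt "0 -0.033 -0.0269 0 0" --pt "0 -0.033 -0.0269 0 0" --pt "0 -0.033 -0.0269 0 0" --pt "0 -0.033 -0.0269 0 0" --pt "0 -0.033 -0.0269 0 0" --pt "0 -0.033 -0.0269 0 0" --pt "0 -0.032 -0.0265 0 0" --pt "0 0 0 0.03 0" --pt "0 0 0 0.03 0" --pt "0 0 0 0 0" --pt "0 0 0 0 0"

```text
clock: 2.35
eef_pos: [515.3, 184.8, 146.6]
eef_rot: [3.141, 0.001, 3.078]
wrist_force: [-0.6, 0.1, -0.2]
finger_gap: 46.8
finger_force: 0.0
```

>>> arm_command --pt "0 0 0 0.021 0" --pt "0 0 0 0.021 0" --pt "0 0 0 0.021 0" --pt "0 0 0 0.021 0" --pt "0 0 0 0 0" --pt "-0.9 0 0 0 0" --pt "-0.9 0 0 0 0" --pt "-0.9 0 0 0 0" --pt "-0.9 0 0 0 0" --pt "-0.9 0 0 0 0" --pt "-0.9 0 0 0 0" --newtons 40

```text
clock: 3.72
eef_pos: [515.2, 185.1, 61.9]
eef_rot: [3.141, 0.001, 3.078]
wrist_force: [-0.7, 5.7, 4.4]
finger_gap: 13.8
finger_force: 40.0
```

The bar is gripped at 13.8 mm. I turn it in small steps and check.

>>> arm_command --pt "-0.9 0 0 0 0.1" --pt "-0.9 0 0 0 0.1" --pt "-0.9 0 0 0 0.1" --pt "-0.9 0 0 0 0.1" --pt "-0.9 0 0 0 0.1" --pt "-0.9 0 0 0 0.1" --pt "-0.9 0 0 0 0.1" --pt "-0.9 0 0 0 0.1" --pt "-0.9 0 0 0 0.1" --pt "-0.9 0 0 0 0.1" --pt "-0.9 0 0 0 0.1" --pt "-0.9 0 0 0 0.1" --pt "-0.9 0 0 0 0.1" --pt "-0.9 0 0 0 0.1" --pt "-0.9 0 0 0 0.1" --pt "-0.9 0 0 0 0.1" --pt "-0.9 0 0 0 0" --pt "-0.9 0 0 0 0"

```text
clock: 5.98
eef_pos: [515.1, 185.0, 61.9]
eef_rot: [3.141, -0.001, 1.478]
wrist_force: [-1.0, 5.8, 4.9]
finger_gap: 13.9
finger_force: 40.0
```

```bash
sed -i 's/yw=-0.053/yw=-0.064/' h.py
cat > look.py <<'E'
import sys; from h import *
n=sys.argv[1]; out=[]
for k in('top','side'):
    I=[eyes.camera(k) for _ in range(3)];c=I[0]
    im=np.mean([i['img'].astype(np.float32) for i in I],0); c['img']=im.astype(np.uint8)
    # rectified map of the z=20 plane in jig axes: 10 px/mm, +y right, +x up, around (597,95)
    O=np.array([596.,96.]); w,h,s=50,44,8.
    gx,gy=np.meshgrid(np.arange(w*s)/s-w/2,h/2-np.arange(h*s)/s)
    W=O+gy[...,None]*ex+gx[...,None]*ey
    q=(np.dstack([W,np.full(gx.shape,20.)])-np.array(c['eye']))@rot(c['orientation'])
    mp=np.float32(np.dstack([c['fx']*q[...,0]/q[...,2]+c['cx'],c['fy']*q[...,1]/q[...,2]+c['cy']]))
    r=cv2.remap(im.astype(np.uint8),mp[...,0],mp[...,1],cv2.INTER_CUBIC); r=cv2.normalize(r,None,0,255,cv2.NORM_MINMAX)
    out.append(r); f=r.astype(float)
    red=np.clip(f[...,2]-f[...,1]-35,0,None); red[(gy<0)|(gy>22)]=0; red[abs(gx)>14]=0
    print(k,'red y',round((red*gx).sum()/red.sum(),2),'x range',gy[red>10].min() if (red>10).any() else None)
    for x in (-10,-8,-6,-4,-2):
        p=f.mean(2)[abs(gy-x)<1.01].reshape(-1,int(w*s)).mean(0); p=cv2.GaussianBlur(p[None],(0,0),3)[0]; m=np.median(p)
        j=p[40:-40].argmin()+40; print('  dark at x',x,'y',gx[0,j],int(p[j]),int(m))
cv2.imwrite(f'pics/{n}.png',np.hstack(out))
E
python3 look.py e
```

```text
top red y 8.16 x range 0.75
  dark at x -10 y 2.125 27 117
  dark at x -8 y 2.125 39 127
  dark at x -6 y 2.25 57 132
  dark at x -4 y 2.125 70 137
  dark at x -2 y 2.0 104 141
side red y 8.25 x range 0.375
  dark at x -10 y 2.625 52 89
  dark at x -8 y 2.625 63 108
  dark at x -6 y 2.75 65 119
  dark at x -4 y -11.125 73 127
  dark at x -2 y -10.375 70 137
```

View pics/e.png

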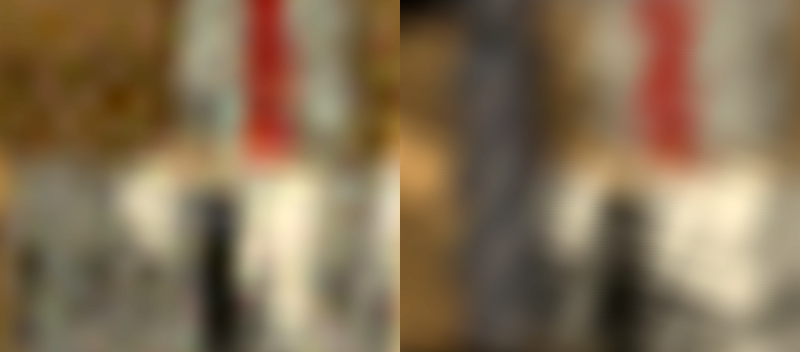

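In the rectified view, top half, the pointer is at column 218 and the red line at 267. In the side half they are at 225 and 268. About 5.8 mm remain, so I turn 0.6 rad more and look again.

>>> arm_command --pt "-0.9 0 0 0 0.1" --pt "-0.9 0 0 0 0.1" --pt "-0.9 0 0 0 0.1" --pt "-0.9 0 0 0 0.1" --pt "-0.9 0 0 0 0.1" --pt "-0.9 0 0 0 0.1" --pt "-0.9 0 0 0 0" --pt "-0.9 0 0 0 0"

```text
clock: 7.28
eef_pos: [515.1, 185.1, 61.9]
eef_rot: [-3.141, -0.001, 0.878]
wrist_force: [-1.0, 5.2, 4.6]
finger_gap: 13.9
finger_force: 40.0
```

```bash
python3 look.py f
```

```text
top red y 8.16 x range 0.625
  dark at x -10 y 7.0 27 102
  dark at x -8 y 6.5 40 123
  dark at x -6 y 6.25 51 142
  dark at x -4 y 6.25 59 146
  dark at x -2 y 6.25 99 136
side red y 8.14 x range 0.0
  dark at x -10 y 8.0 45 110
  dark at x -8 y 8.125 50 125
  dark at x -6 y 7.75 54 139
  dark at x -4 y 7.375 62 147
  dark at x -2 y 6.5 76 140
```

>>> arm_command --pt "-0.9 0 0 0 0.06" --pt "-0.9 0 0 0 0.06" --pt "-0.9 0 0 0 0" --pt "-0.9 0 0 0 0" --pt "-0.5 0 0 0 0" --pt "-0.4 0 0 0 0" --pt "-0.4 0 0 0 0" --pt "-0.4 0 0 0 0"

```text
clock: 8.57
eef_pos: [514.9, 184.5, 61.4]
eef_rot: [3.142, 0.0, 0.758]
wrist_force: [-0.2, -0.0, 1.2]
finger_gap: 28.3
finger_force: 0.0
```

```bash
python3 look.py g
```

```text
top red y 6.6 x range 0.75
  dark at x -10 y 8.5 36 93
  dark at x -8 y 8.375 38 104
  dark at x -6 y 8.125 43 110
  dark at x -4 y 7.75 56 125
  dark at x -2 y 7.375 99 133
side red y 7.82 x range 0.125
  dark at x -10 y 8.375 37 103
  dark at x -8 y 8.75 46 112
  dark at x -6 y 9.0 60 119
  dark at x -4 y 9.125 82 126
  dark at x -2 y -20.0 88 132
```

View pics/g.png

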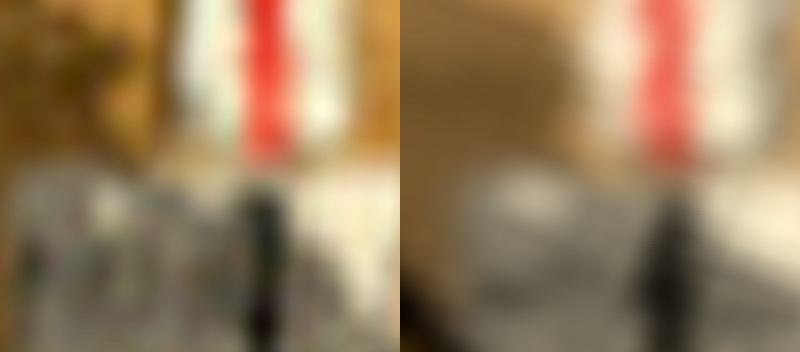

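The pointer and the red line now line up: columns 265 and 267 in the top half, both about 268 in the side half. Next I rise and go over the handle.

>>> arm_command --pt "-0.3 0 0 -0.02 0" --pt "-0.3 0 0 -0.05 0" --pt "0 0 0 -0.05 0" --pt "0 0 0 0 -0.0936" --pt "0 0 0 0 -0.0936" --pt "0 0 0 0 -0.0936" --pt "0 0 0 0 -0.0936" --pt "0 0 0 0 -0.0936" --pt "0 0 0 0 -0.0936" --pt "0 0 0 0 -0.0936" --pt "0 0 0 0 -0.0936" --pt "0 -0.034 0 0 0" --pt "0 -0.034 0 0 0" --pt "0 -0.034 0 0 0" --pt "0 -0.034 0 0 0" --pt "0 -0.034 0 0 0" --pt "0 -0.034 0 0 0" --pt "0 0 0 0 0" --pt "0 0 0 0 0"

```text
clock: 11.25
eef_pos: [501.9, -18.5, 181.5]
eef_rot: [3.142, -0.0, 1.506]
wrist_force: [0.0, -0.4, -0.5]
finger_gap: 46.9
finger_force: 0.0
```

```bash
python3 look.py i | grep -v ' -[24] '
```

```text
top red y 4.55 x range 1.0
  dark at x -10 y 7.75 36 170
  dark at x -8 y 7.625 33 182
  dark at x -6 y 7.5 34 192
side red y 3.15 x range 0.0
  dark at x -10 y 8.875 23 169
  dark at x -8 y 9.25 23 188
  dark at x -6 y 9.375 32 198
```

View pics/i.png

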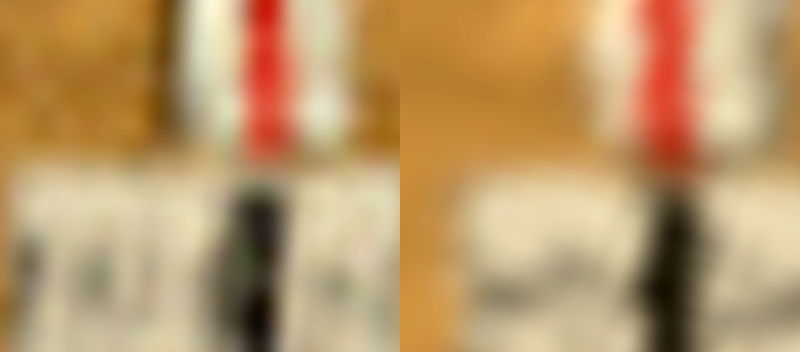

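Unshaded, the pointer is within about 0.5 mm of the red line in both views (262 and 267 in the top half, 672 and 667 in the side half), with errors in opposite directions. I take it as aligned. Now the handle.

>>> arm_command --pt "0 0 0 0.02 0" --pt "0 0 0 0.02 0" --pt "0 0 0 0.015 0" --pt "0 0 0 0.01 0" --pt "0 0 0 0 0" --pt "-0.7 0 0 0 0" --pt "-0.7 0 0 0 0" --pt "-0.7 0 0 0 0" --pt "-0.7 0 0 0 0" --pt "-0.7 0 0 0 0" --pt "-0.7 0 0 0 0" --newtons 50

```text
clock: 12.92
eef_pos: [501.8, -19.0, 116.7]
eef_rot: [3.142, 0.0, 1.507]
wrist_force: [-4.9, 1.2, 5.8]
finger_gap: 21.3
finger_force: 50.0
```

>>> arm_command --pt "-0.7 0 0 -0.003 0" --pt "-0.7 0 0 -0.005 0" --pt "-0.7 0 0 -0.007 0" --pt "-0.7 0 0 -0.01 0" --pt "-0.7 0 0 -0.01 0" --pt "-0.7 0 0 -0.01 0" --pt "-0.7 0 0 -0.01 0" --pt "-0.7 0 0 -0.01 0" --pt "-0.7 0 0 -0.01 0" --pt "-0.7 0 0 -0.01 0" --pt "-0.7 0 0 -0.008 0" --pt "-0.7 0 0 -0.005 0" --pt "-0.7 0 0 -0.003 0" --pt "-0.7 0 0 0 0" --pt "-0.7 0 0 0 0"

```text
clock: 14.8
eef_pos: [501.7, -19.0, 217.2]
eef_rot: [-3.141, -0.0, 1.507]
wrist_force: [-0.1, -0.2, -5.5]
finger_gap: 21.4
finger_force: 50.0
```

```bash
python3 look.py j | grep -v ' -[24] '
python3 - <<'E'
from h import *
for k in('top','side'):
    c=eyes.camera(k);P=cloud(c);X,Y,Z=P[...,0],P[...,1],P[...,2]
    m=(c['z_map']>0)&(abs(X-502)<75)&(abs(Y+19)<100)&(abs(Z-203)<15); q=P[m]
    A=np.c_[q[:,:2]-[502,-19],np.ones(len(q))]; r=cv2.minAreaRect(q[:,:2].astype(np.float32)); print(k,len(q),np.linalg.lstsq(A,q[:,2],rcond=None)[0].round(3),r)
    if k=='side': cv2.imwrite('pics/k.png',c['img'])
E
```

```text
top red y 4.27 x range 0.75
  dark at x -10 y 7.75 47 184
  dark at x -8 y 8.0 38 199
  dark at x -6 y 8.0 35 212
side red y 3.3 x range 0.0
  dark at x -10 y 8.875 27 181
  dark at x -8 y 9.25 26 201
  dark at x -6 y 9.375 35 213
top 579 [-5.0000e-03  7.0000e-03  2.0222e+02] ((501.8551025390625, -18.439773559570312), (169.11074829101562, 123.85330963134766), 86.1861801147461)
side 1614 [-1.00000e-03 -1.60000e-02  2.02867e+02] ((501.70611572265625, -20.06329345703125), (179.5965118408203, 124.85912322998047), 86.32174682617188)
```

View pics/k.png

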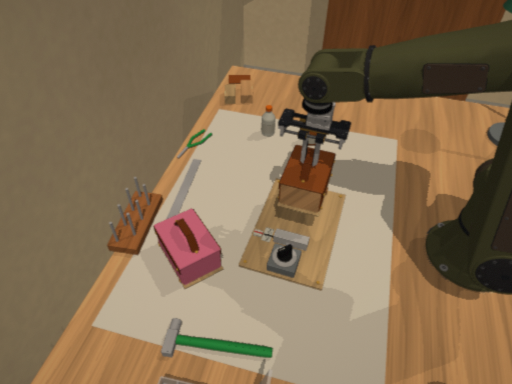

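The brown box hangs level above its place at about (307,180). Its lid has risen from 102.3 to about 202.5 mm, so it is up 100 mm, and the pointer is still on the mark. I hold still for 2.5 s and then hand in.

>>> arm_command --pt "-0.7 0 0 0 0" --pt "-0.7 0 0 0 0" --pt "-0.7 0 0 0 0" --pt "-0.7 0 0 0 0" --pt "-0.7 0 0 0 0" --pt "-0.7 0 0 0 0" --pt "-0.7 0 0 0 0" --pt "-0.7 0 0 0 0" --pt "-0.7 0 0 0 0" --pt "-0.7 0 0 0 0" --pt "-0.7 0 0 0 0" --pt "-0.7 0 0 0 0" --pt "-0.7 0 0 0 0" --pt "-0.7 0 0 0 0" --pt "-0.7 0 0 0 0" --pt "-0.7 0 0 0 0" --pt "-0.7 0 0 0 0" --pt "-0.7 0 0 0 0" --pt "-0.7 0 0 0 0" --pt "-0.7 0 0 0 0"

```text
clock: 17.7
eef_pos: [501.8, -19.0, 217.5]
eef_rot: [3.142, 0.0, 1.507]
wrist_force: [0.4, 0.1, -5.0]
finger_gap: 21.5
finger_force: 50.0
```

```bash
python3 -c "
from cell import manip,ticket
s=manip.read_state();print(s['eef_pos'],s['finger_gap'],s['wrist_force']);print(ticket.sign_off())"
```

```text
[501.84209858 -18.95782191 217.45477838] 21.515173267163753 [ 0.39043955  0.06170305 -5.03084858]
the job is handed in; nothing more can be done
None
```

I handed the job in at about 18 s: the clamp is backed off with the pointer within about 0.6 mm of the red mark, and the box was held level and still about 100 mm above the board; the sign-off gave no verdict.

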